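# Demould the plaster slab and build the still-life pile

## Robot

A 7-joint arm with a two-finger parallel gripper is mounted at the origin on the work surface; the furniture and walls round the work are solid. World frame = base frame: x ahead of the robot, y to its left, z up, the work surface at z = 0. Lengths are in mm, angles in rad, forces in N, time in s.
With the tool pointing down it reaches from about 400 to 850 mm from the base axis. Payload 4.4 kg.
Tool frame: the origin (TCP) lies midway between the tips of the shut fingers; the grasp point (between the pads) lies 19 mm behind it; z points along the fingers, y is the line along which they close (so a half turn about z gives the same grasp; the last joint's range is limited). The gripper opens to 94 mm and grips with 3 to 60 N. Pads are 16 mm wide; open, the fingers measure 119 mm over their backs; the gripper's body (75 mm by 177 mm) begins 78 mm behind the grasp point.
Start: joints at [-1.307, 0.628, 0.038, 1.517, -0.027, 0.996, -0.02], TCP at [210.481, 614.993, 205.478] pointing down, gripper open.
Joint ranges: [-3.06, 3.06], [-0.37, 2.12], [-1.25, 1.32], [0.18, 2.47], [-1.1, 4.24], [0.23, 1.98], [-2.94, 2.94]. Speed limits (rad/s): [2.57, 2.57, 3.14, 3.14, 3.14, 3.14, 3.14].

## Interface

Orientations are given as a 3x3 rotation matrix whose columns are the frame's x, y, z axes.
In Python, from cell import arm, optics gives the robot as it stands. The module is installed in compiled form; this text tells all that it offers.
- The arm moves only by the tool arm_command, never from a script. Its argument "deltas" is a list of rows, each an object with "jaw": the finger opening in m, from 0 to 0.094; "delta_pos": the shift along the tool's x, y, z in m, a list of three; "rot": the turn, a rotation vector about the tool's x, y, z in rad, a list of three. A call has exactly 10 rows; each row is the pose to reach, as a shift and turn from the pose commanded when the call began, along the tool's axes at that moment; what a row does not reach only later rows make up. A row lasts 1/10 s, in which the tool goes at most 50 mm and 8.59 degrees, less where a joint would pass 70% of its speed; a pose out of reach is approached as far as the arm can. A call with a gripper value outside its range is refused whole. The fingers move at their own pace and stop on an object; the grip force is fixed at half the most. Time passes only in rows, so rows that repeat a pose let the fingers close, or fill a call up. It gives the time, the measured TCP pose, the force, the opening and the grip force at its end, in the units of the state.
- arm.state(): the state, without advancing time (a new reading comes with each control period).
- optics.capture(name): name is "side" or "top" or "wrist"; returns the picture (420x560x3 uint8, red, green, blue); there is no depth.
- optics.camera_params(name): a dict with "fx", "fy", "cx", "cy" (pixels), "camera_from_world" (4x4, takes a point from world to camera coordinates). Camera axes: x right, y down, z forward; pixel columns grow to the right and rows downward; lengths in mm; the calibration is good to about 2 mm. A picture is of the moment at which its call begins: read the wrist's pose just before it. camera_params takes no time and is no camera call; for the wrist camera it gives the pose at the moment of the call.
- arm.sign_off(): hands the job in; it is judged then, once.
The state is a dict: "time_s": time; "joint_positions": joint angles; "joint_vel": joint speeds; "joint_efforts": joint torques, N m; "position": TCP position; "tcp_rot": TCP orientation; "wrist_force": force on the tool from outside, world axes, zero at the start; "ft_torque": the same for the moment, N m; "opening": finger opening in mm; "finger_force": force on a finger pad.
Only numpy, scipy, OpenCV 4.12 (cv2) and the standard library are available. Lean on these libraries where they do the work, as an engineer would, in place of code of your own. Each camera call takes 0.05 s, during which the arm holds its last target. There are 200 camera calls.

## Task

Set up the still life for the drawing class: free the white plaster slab, which is stuck in its casting mould and lies flush with the mould's walls, then build one pile in the middle of the banding wheel from the slab, the pine sanding block and the amber varnish jar, widest base first. Each piece lies flat (the jar upright), centred on the one below with the long sides of block and slab parallel. Set each piece down gently, neither dropped nor pressed hard, because fresh plaster chips, and do not knock over or shift the red and the black ink bottle.

Things in the scene. Friction and masses are not known exactly. Their poses are not given: they have to be found in the camera images.
- mould: Casting mould fixed to the table: dark board 290 (x) x 130 (y = -77 to 53) x 12 mm with 30 mm plywood walls, open at the top and front. Origin: at table height on the cavity's middle line, midway along the board; x points out of the open front, the way the slab comes out; z up. Cavity x = -129 to 1, y = -34 to 34 mm; before it the board is bare to x = 145 mm. The wall at +y is fixed, 12 mm thick.
- mould_notch (a point): Push-out notch in the mould's back wall (x = -141 to -129 mm of the mould): 48 mm wide, open at the top, its sill 5 mm above the board (17 mm over the table). Point: middle of the sill. Closed fingertips can push the slab's rear end through it and follow it along the cavity, but only as far as the tie bar. Axes as the mould's.
- tie_bar (a point): Steel tie bar across the mould's walls, which it holds together, fixed: 14 mm wide (x = -59 to -45 mm of the mould), 8 mm high, its underside 43 mm and its top 51 mm over the table; knurled nuts on its ends reach to 63 mm. It stops fingers that push from behind after about 65 mm. Point: middle of its top.
- mould_mouth (a point): Point on the board's top (12 mm over the table) in the middle of the mould's open front end, at x = +1 mm of the mould. Axes as the mould's.
- side_board: Loose side wall of the mould at -y, 10 mm thick, same frame as the mould's. Two spring screws press it on the slab with about 10 N; it moves in 2 mm when the slab has gone. The rail behind it and its black knobs reach out to y = -76 mm.
- slab: White plaster slab 130 (its x) x 68 (its y) x 30 mm (z), 0.25 to 0.4 kg, freshly cast. Origin: centre of its underside. It starts in the mould's cavity under the tie bar, its x along the mould's x, top flush with the walls, front end flush with the open end, no room for fingers beside it. It needs a steady push or pull of about 8 to 22 N to slide, until it is out.
- wheel: Banding wheel (sculptor's turntable), foot fixed to the table; a round aluminium head, diameter 170 mm, on a cast foot. Origin: on its axis at table height. The head turns stiffly about the vertical axis if it is pushed sideways off its centre.
- wheel_centre (a point): Middle of the wheel head's flat top, 55 mm over the table.
- block: Pine sanding block 57 (its x) x 112 (its y) x 34 mm (z), about 0.09 kg. Origin: centre of its underside. It lies flat on the table.
- jar: Amber glass varnish jar with cream cap, 52 mm diameter, 73 mm high (body straight to about 45 mm, cap 34 mm across from 59 mm up), about 0.11 kg. Origin: centre of its underside, z up. It stands on the table.
- ink_red: Bystander: small red ink bottle, 35 mm diameter, 63 mm high. Origin: centre of its underside.
- ink_black: Bystander: black dropper ink bottle, 38 mm diameter, 92 mm high. Origin: centre of its underside.
Things that resemble listed ones, but are neither listed nor needed, are in the scene too. What is shaped like the jar but purple is not meant.

How it is judged:
By the outcome, as a careful person would: the job done as asked, in the order asked, and still so for the second after the job is handed in, with the robot touching nothing.
It also fails if it takes over 72 s, if anything falls off the work surface, if the arm or the gripper's body presses on something with over 40 N, if the wrist force passes 120 N, or if a joint passes its speed limit or range.

## Working session

There is one attempt and no reset: what is moved stays moved. The work goes in short steps, Python scripts to look and compute and a tool call to move; the robot and the scene stay as the last step left them, time stands still between calls to the robot, and variables do not carry over. Pictures are saved under pics/ and viewed, at most 10 in all, crops included, and the job is handed in when it is done.

Besides the shell and the picture viewer there is one more tool, called after "Request:" by a JSON object that holds its "name" and its "arguments", one argument or row to a line. arm_command: Moves the arm, as the interface text tells. Its arguments: {"type":"object","properties":{"deltas":{"type":"array","items":{"type":"object","properties":{"jaw":{"type":"number"},"delta_pos":{"type":"array","items":{"type":"number"}},"rot":{"type":"array","items":{"type":"number"}}}}}},"required":["deltas"]}

```bash
mkdir -p pics
python3 - <<'E'
from cell import arm, optics
import cv2,numpy as np
s=arm.state();print({k:np.round(s[k],3).tolist() for k in s})
for n in("top","side"):
    cv2.imwrite(f"pics/{n}0.png",optics.capture(n)[:,:,::-1])
    p=optics.camera_params(n);print(n,{k:np.round(p[k],3).tolist() for k in p})
E
```

```text
{'time_s': 0.0, 'joint_positions': [-1.307, 0.629, 0.038, 1.518, -0.027, 0.996, -0.02], 'joint_vel': [0.0, 0.002, 0.001, -0.0, -0.001, -0.001, 0.001], 'joint_efforts': [-0.0, -54.973, 1.143, -18.664, -0.052, 0.024, 0.0], 'position': [210.277, 614.358, 204.589], 'tcp_rot': [[-0.946, 0.324, -0.001], [0.324, 0.946, -0.002], [-0.0, -0.002, -1.0]], 'wrist_force': [0.168, -0.49, -0.456], 'ft_torque': [-0.041, -0.015, -0.001], 'finger_force': 0.0, 'opening': 94.042}
top {'fx': 392.523, 'fy': 392.523, 'cx': 284.744, 'cy': 207.285, 'camera_from_world': [[0.008, -0.999, 0.033, -18.415], [-0.986, -0.013, -0.166, 406.363], [0.166, -0.031, -0.986, 981.124], [0.0, 0.0, 0.0, 1.0]]}
side {'fx': 431.421, 'fy': 431.421, 'cx': 279.384, 'cy': 213.269, 'camera_from_world': [[0.797, -0.604, -0.008, -314.547], [-0.355, -0.457, -0.816, 198.582], [0.489, 0.653, -0.578, 1009.807], [0.0, 0.0, 0.0, 1.0]]}
```

View pics/top0.png

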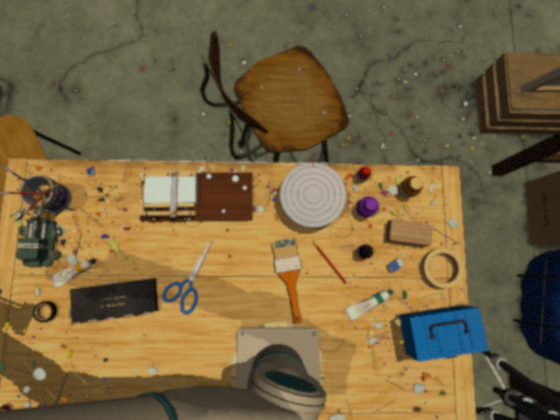

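View pics/side0.png

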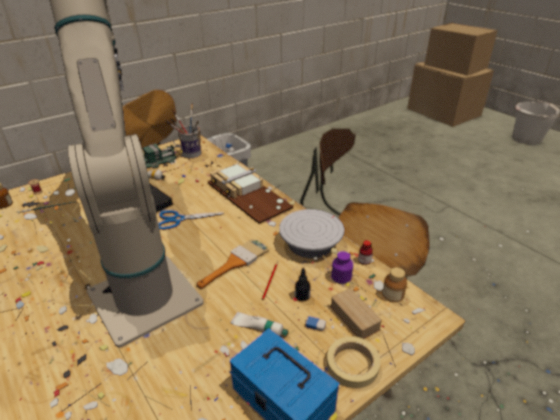

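Top view: mould (197,195) with its open front to the right, wheel (313,196), black ink (365,252), block (410,233). Jar candidates are the amber jar with cream cap (410,186), the purple decoy (367,207) and red ink (365,173); I choose the amber one. In the side view it is at (396,285), the block at (356,313). Next I measure and check in a close crop.

```bash
cat > h.py <<'E'
from cell import arm, optics
import cv2,numpy as np
def ray(p,uv,z):
    T=np.array(p["camera_from_world"]);R=T[:3,:3];c=-R.T@T[:3,3]
    d=R.T@np.array([(uv[0]-p["cx"])/p["fx"],(uv[1]-p["cy"])/p["fy"],1])
    return (c+d*(z-c[2])/d[2])[:2]
def proj(p,X):
    q=np.array(p["camera_from_world"])@np.append(X,1);return np.array([p["fx"]*q[0]/q[2]+p["cx"],p["fy"]*q[1]/q[2]+p["cy"]])
def blob(mask,roi):
    m=np.zeros_like(mask);x0,y0,x1,y1=roi;m[y0:y1,x0:x1]=mask[y0:y1,x0:x1]
    m=cv2.morphologyEx(m,cv2.MORPH_OPEN,np.ones((2,2),np.uint8))
    cs,_=cv2.findContours(m,cv2.RETR_EXTERNAL,cv2.CHAIN_APPROX_NONE)
    return max(cs,key=cv2.contourArea)
E
python3 - <<'E'
from h import *
im=cv2.imread("pics/top0.png");p=optics.camera_params("top")
hsv=cv2.cvtColor(im,cv2.COLOR_BGR2HSV)
a=im[150:230,130:265];b=im[155:275,340:450];
c=np.zeros((600,800,3),np.uint8)
c[:320,:540]=cv2.resize(a,None,fx=4,fy=4,interpolation=cv2.INTER_CUBIC)
b=cv2.resize(b,None,fx=2.3,fy=2.3,interpolation=cv2.INTER_CUBIC);c[322:322+b.shape[0],:b.shape[1]]=b
s=cv2.imread("pics/side0.png")[230:350,280:420];s=cv2.resize(s,None,fx=2.3,fy=2.3,interpolation=cv2.INTER_CUBIC);c[322:322+s.shape[0],300:300+s.shape[1]]=s
cv2.imwrite("pics/crop.png",c)
for n,uv,z in[("mould",(197,195),42),("amber",(411,184),70),("block",(410,232),34),("red",(365,173),60),("black",(365,252),80),("slabL",(145,190),42),("slabR",(197,192),42),("boardR",(252,197),12)]:print(n,ray(p,uv,z).round())
wm=((hsv[...,1]<60)&(hsv[...,2]>110)).astype(np.uint8)*255
e=cv2.fitEllipse(cv2.convexHull(blob(wm,(270,155,355,235))));print("wheel",e,ray(p,e[0],55).round(1))
E
```

```text
mould [434. 211.]
amber [ 465. -334.]
block [ 346. -339.]
red [ 495. -219.]
black [ 291. -209.]
slabL [445. 344.]
slabR [442. 212.]
boardR [437.  72.]
wheel ((313.12457275390625, 195.10171508789062), (64.61573791503906, 67.09307861328125), 155.20730590820312) [435.6 -85.6]
```

View pics/crop.png

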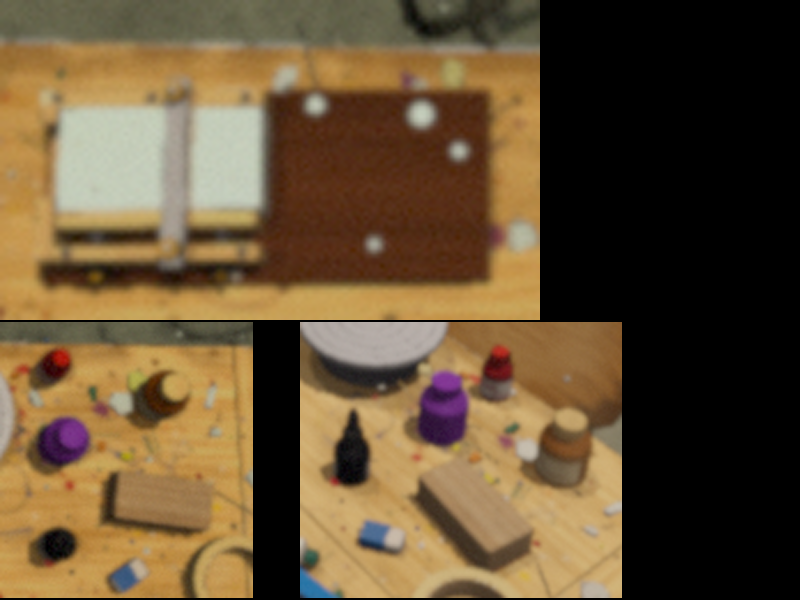

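The crop confirms the amber jar (crop 172,388 / side 565,445), distinct from the purple one. The mould opens toward world −y. Moving over the mould for a wrist look.

Request:
{"name": "arm_command", "arguments": {
  "deltas": [
    {"jaw": 0,"delta_pos": [-0.035,-0.024,-0.011],"rot": [0,0,0.138]},
    {"jaw": 0,"delta_pos": [-0.07,-0.049,-0.022],"rot": [0,0,0.276]},
    {"jaw": 0,"delta_pos": [-0.106,-0.073,-0.033],"rot": [0,0,0.414]},
    {"jaw": 0,"delta_pos": [-0.141,-0.097,-0.044],"rot": [0,0,0.552]},
    {"jaw": 0,"delta_pos": [-0.177,-0.122,-0.055],"rot": [0,0,0.69]},
    {"jaw": 0,"delta_pos": [-0.212,-0.146,-0.066],"rot": [0,0,0.828]},
    {"jaw": 0,"delta_pos": [-0.247,-0.17,-0.077],"rot": [0,0,0.966]},
    {"jaw": 0,"delta_pos": [-0.283,-0.195,-0.088],"rot": [0,0,1.104]},
    {"jaw": 0,"delta_pos": [-0.318,-0.219,-0.1],"rot": [0,0,1.24]},
    {"jaw": 0,"delta_pos": [-0.318,-0.219,-0.1],"rot": [0,0,1.24]}
  ]
}}

```text
time_s: 1.1
position: [445.3, 298.7, 307.3]
tcp_rot: [[0.012, 1.0, 0.005], [1.0, -0.012, -0.001], [-0.001, 0.005, -1.0]]
wrist_force: [0.5, -0.3, -0.8]
opening: 17.7
finger_force: 0.0
```

Run:
```python
from h import *
p=optics.camera_params("wrist");im=optics.capture("wrist")
cv2.imwrite("pics/w1.png",im[:,:,::-1])
import pickle;pickle.dump(p,open("w1.pkl","wb"))
s=arm.state();print(s["time_s"],s["position"].round(1) if hasattr(s["position"],"round") else s["position"],np.round(s["tcp_rot"],3).tolist(),np.round(s["joint_positions"],2))
T=np.array(p["camera_from_world"]);print((-T[:3,:3].T@T[:3,3]).round(1),T[:3,:3].round(2).tolist(),p["fx"])
```

```text
1.15 [442.5 302.  306.2] [[0.005, 1.0, 0.002], [1.0, -0.005, -0.0], [-0.0, 0.002, -1.0]] [-0.95  0.38  0.43  1.7  -0.18  1.09 -0.47]
[445.6 366.5 487.1] [[1.0, -0.01, 0.01], [-0.01, -0.97, 0.23], [0.0, -0.23, -0.97]] 360.1613266345758
```

View pics/w1.png

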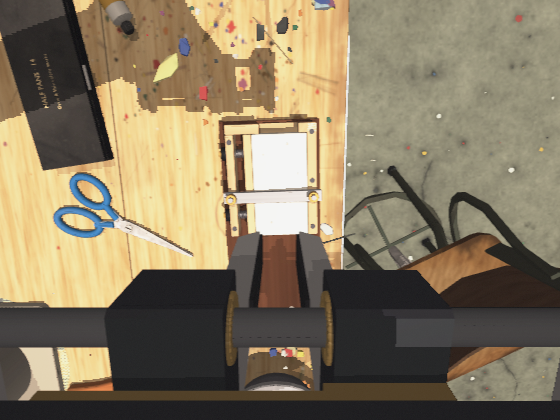

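Wrist view: white slab from u≈250–308, its rear end at v≈133, front at v≈235, tie bar at v≈196, back wall at v≈125. Measuring slab and notch.

Run:
```python
from h import *
import pickle
p=pickle.load(open("w1.pkl","rb"));im=cv2.imread("pics/w1.png");hsv=cv2.cvtColor(im,cv2.COLOR_BGR2HSV)
m=((hsv[...,1]<35)&(hsv[...,2]>190)).astype(np.uint8)*255
for roi in[(240,125,318,190),(240,203,318,240)]:
    c=blob(m,roi)[:,0].astype(float);print(c.min(0),c.max(0))
    w=np.array([ray(p,q,42) for q in c])
    mid=w[(w[:,1]>w[:,1].min()+6)&(w[:,1]<w[:,1].max()-6)]
    for sgn in(-1,1):
        e=mid[(mid[:,0]-np.median(mid[:,0]))*sgn>20];f=np.polyfit(e[:,1],e[:,0],1);print("edge x at y=300",np.polyval(f,300).round(1),"slope",f[0].round(4))
    mx=w[np.abs(w[:,0]-np.median(w[:,0]))<20];print("y ends",np.percentile(mx[:,1],[5,95]).round(1))
big=cv2.resize(im[105:255,210:335],None,fx=4,fy=4,interpolation=cv2.INTER_CUBIC);cv2.imwrite("pics/w1c.png",big)
```

```text
[253. 134.] [307. 190.]
edge x at y=300 417.0 slope -0.0218
edge x at y=300 482.6 slope -0.02
y ends [276.9 345.8]
[256. 204.] [308. 235.]
edge x at y=300 416.7 slope -0.0257
edge x at y=300 483.9 slope -0.0062
y ends [217.  258.6]
```

View pics/w1c.png

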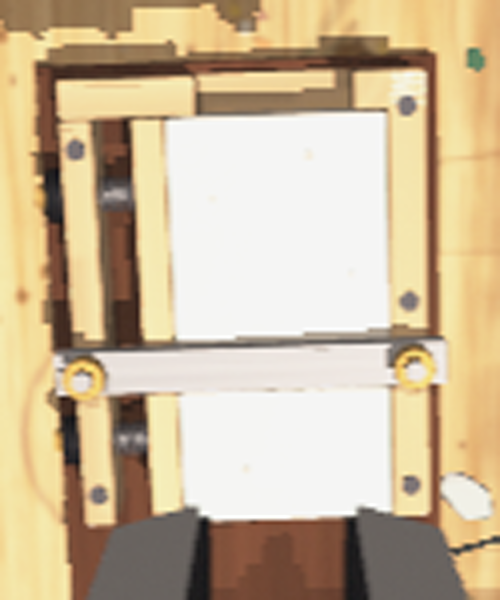

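Notch visible at crop (195–352, 75–110), centred on the slab. The arm was still settling, so I re-measure at rest and cross-check with the top camera.

Run:
```python
from h import *
for k in range(4): im=optics.capture("wrist")
s=arm.state();p=optics.camera_params("wrist");im=optics.capture("wrist")[:,:,::-1].copy()
print(s["time_s"],np.round(s["position"],1),np.round(s["tcp_rot"],3).tolist())
def slab(p,im,rois,sat,val):
    hsv=cv2.cvtColor(im,cv2.COLOR_BGR2HSV);m=((hsv[...,1]<sat)&(hsv[...,2]>val)).astype(np.uint8)*255
    for roi in rois:
        c=blob(m,roi)[:,0].astype(float)
        w=np.array([ray(p,q,42) for q in c]);mid=w[(w[:,1]>w[:,1].min()+8)&(w[:,1]<w[:,1].max()-8)]
        for sgn in(-1,1):
            e=mid[(mid[:,0]-np.median(w[:,0].mean()))*sgn>20];f=np.polyfit(e[:,1],e[:,0],1);print("edge x at y=281",np.polyval(f,281).round(1),"slope",f[0].round(4))
        mx=w[np.abs(w[:,0]-w[:,0].mean())<20];print("y ends",np.percentile(mx[:,1],[5,95]).round(1))
slab(p,im,[(240,125,318,190),(240,203,318,240)],35,190)
print("top");t=cv2.imread("pics/top0.png");slab(optics.camera_params("top"),t,[(140,170,172,210),(176,170,200,210)],40,150)
```

```text
1.35 [439.  306.2 304.8] [[-0.004, 1.0, -0.002], [1.0, 0.004, -0.0], [-0.0, -0.002, -1.0]]
edge x at y=281 417.6 slope -0.027
edge x at y=281 482.7 slope -0.0152
y ends [285.  345.7]
edge x at y=281 419.5 slope 0.0318
edge x at y=281 482.5 slope -0.0256
y ends [227.1 267. ]
top
edge x at y=281 414.9 slope -0.0141
edge x at y=281 477.9 slope -0.0296
y ends [274.5 342.5]
edge x at y=281 414.9 slope -0.0141
edge x at y=281 477.6 slope -0.0162
y ends [216.2 261.2]
```

Request:
{"name": "arm_command", "arguments": {
  "deltas": [
    {"jaw": 0,"delta_pos": [0.036,0.004,0.03],"rot": [0,0,-0.017]},
    {"jaw": 0,"delta_pos": [0.072,0.008,0.06],"rot": [0,0,-0.017]},
    {"jaw": 0,"delta_pos": [0.072,0.008,0.105],"rot": [0,0,-0.017]},
    {"jaw": 0,"delta_pos": [0.072,0.008,0.15],"rot": [0,0,-0.017]},
    {"jaw": 0,"delta_pos": [0.072,0.008,0.195],"rot": [0,0,-0.017]},
    {"jaw": 0,"delta_pos": [0.072,0.008,0.235],"rot": [0,0,-0.017]},
    {"jaw": 0,"delta_pos": [0.072,0.008,0.26],"rot": [0,0,-0.017]},
    {"jaw": 0,"delta_pos": [0.072,0.008,0.275],"rot": [0,0,-0.017]},
    {"jaw": 0,"delta_pos": [0.072,0.008,0.281],"rot": [0,0,-0.017]},
    {"jaw": 0,"delta_pos": [0.072,0.008,0.281],"rot": [0,0,-0.017]}
  ]
}}

```text
time_s: 2.4
position: [448.1, 377.2, 24.3]
tcp_rot: [[-0.019, 1.0, -0.0], [1.0, 0.019, 0.0], [0.0, -0.0, -1.0]]
wrist_force: [-0.0, 0.6, 0.2]
opening: 0.5
finger_force: 0.0
```

Run:
```python
from h import *
for k in range(5):
    s=arm.state();print(s["time_s"],np.round(s["position"],1),np.round(s["wrist_force"],1))
    im=optics.capture("side" if k<4 else "wrist")[:,:,::-1]
cv2.imwrite("pics/w2.png",im);print(np.round(s["tcp_rot"],3).tolist())
```

```text
2.4 [448.1 377.2  24.3] [-0.   0.6  0.2]
2.45 [448.7 377.5  25.2] [-0.2 -0.4  0.3]
2.5 [449.1 377.6  25.6] [ 0.3 -0.3  0.1]
2.55 [449.2 377.6  25.8] [-0.4  0.3 -0.4]
2.6 [449.2 377.6  25.9] [-0.3 -0.3  0.3]
[[-0.018, 1.0, 0.002], [1.0, 0.018, 0.002], [0.002, 0.002, -1.0]]
```

View pics/w2.png

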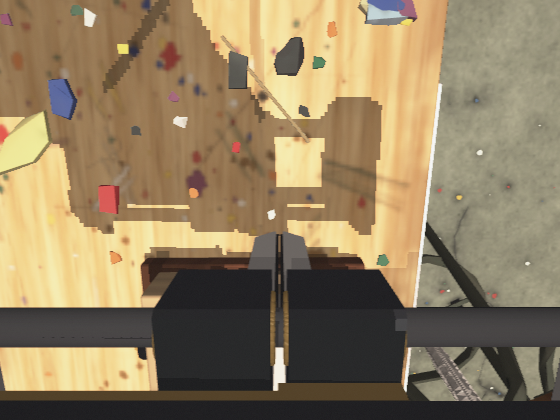

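Request:
{"name": "arm_command", "arguments": {
  "deltas": [
    {"jaw": 0,"delta_pos": [-0.01,0,0],"rot": [0,0,0]},
    {"jaw": 0,"delta_pos": [-0.018,0,0],"rot": [0,0,0]},
    {"jaw": 0,"delta_pos": [-0.022,0,0],"rot": [0,0,0]},
    {"jaw": 0,"delta_pos": [-0.025,0,0],"rot": [0,0,0]},
    {"jaw": 0,"delta_pos": [-0.028,0,0],"rot": [0,0,0]},
    {"jaw": 0,"delta_pos": [-0.031,0,0],"rot": [0,0,0]},
    {"jaw": 0,"delta_pos": [-0.034,0,0],"rot": [0,0,0]},
    {"jaw": 0,"delta_pos": [-0.037,0,0],"rot": [0,0,0]},
    {"jaw": 0,"delta_pos": [-0.04,0,0],"rot": [0,0,0]},
    {"jaw": 0,"delta_pos": [-0.043,0,0],"rot": [0,0,0]}
  ]
}}

```text
time_s: 3.65
position: [449.1, 342.8, 25.9]
tcp_rot: [[-0.022, 1.0, 0.003], [1.0, 0.022, 0.012], [0.012, 0.003, -1.0]]
wrist_force: [-1.5, 15.3, -0.2]
opening: 0.6
finger_force: 8.1
```

Request:
{"name": "arm_command", "arguments": {
  "deltas": [
    {"jaw": 0,"delta_pos": [-0.004,0,0],"rot": [0,0,0]},
    {"jaw": 0,"delta_pos": [-0.009,0,0],"rot": [0,0,0]},
    {"jaw": 0,"delta_pos": [-0.014,0,0],"rot": [0,0,0]},
    {"jaw": 0,"delta_pos": [-0.019,0,0],"rot": [0,0,0]},
    {"jaw": 0,"delta_pos": [-0.024,0,0],"rot": [0,0,0]},
    {"jaw": 0,"delta_pos": [-0.029,0,0],"rot": [0,0,0]},
    {"jaw": 0,"delta_pos": [-0.034,0,0],"rot": [0,0,0]},
    {"jaw": 0,"delta_pos": [-0.039,0,0],"rot": [0,0,0]},
    {"jaw": 0,"delta_pos": [-0.043,0,0],"rot": [0,0,0]},
    {"jaw": 0,"delta_pos": [-0.046,0,0],"rot": [0,0,0]}
  ]
}}

```text
time_s: 4.65
position: [450.2, 295.8, 25.7]
tcp_rot: [[-0.022, 1.0, 0.003], [1.0, 0.022, 0.011], [0.011, 0.003, -1.0]]
wrist_force: [-1.9, 16.1, 0.2]
opening: 0.0
finger_force: 8.1
```

Request:
{"name": "arm_command", "arguments": {
  "deltas": [
    {"jaw": 0,"delta_pos": [0.014,0,0],"rot": [0,0,0]},
    {"jaw": 0,"delta_pos": [0.018,0,-0.025],"rot": [0,0,0]},
    {"jaw": 0.094,"delta_pos": [0.015,0,-0.06],"rot": [0,0,0]},
    {"jaw": 0.094,"delta_pos": [-0.01,0,-0.085],"rot": [0,0,0]},
    {"jaw": 0.094,"delta_pos": [-0.045,0,-0.09],"rot": [0,0,0]},
    {"jaw": 0.094,"delta_pos": [-0.08,0,-0.09],"rot": [0,0,0]},
    {"jaw": 0.094,"delta_pos": [-0.104,0,-0.085],"rot": [0,0,0]},
    {"jaw": 0.094,"delta_pos": [-0.104,0,-0.07],"rot": [0,0,0]},
    {"jaw": 0.094,"delta_pos": [-0.104,0,-0.055],"rot": [0,0,0]},
    {"jaw": 0.094,"delta_pos": [-0.104,0,-0.045],"rot": [0,0,0]}
  ]
}}

```text
time_s: 5.65
position: [451.5, 182.7, 68.8]
tcp_rot: [[-0.016, 1.0, -0.001], [1.0, 0.016, -0.001], [-0.001, -0.001, -1.0]]
wrist_force: [0.4, 0.5, -0.0]
opening: 61.0
finger_force: 0.0
```

Run:
```python
from h import *
for n in("side","side","side","top"):im=optics.capture(n)[:,:,::-1]
a=cv2.resize(optics.capture("side")[140:240,190:340,::-1],None,fx=4,fy=4,interpolation=cv2.INTER_CUBIC)
cv2.imwrite("pics/s3.png",a)
s=arm.state();print(s["time_s"],np.round(s["position"],1),np.round(s["wrist_force"],1),s["opening"],np.round(s["tcp_rot"],3).tolist())
```

```text
5.9 [452.1 183.9  69.8] [-0.2 -0.2  0.4] 81.1484334410267 [[-0.018, 1.0, 0.0], [1.0, 0.018, 0.0], [-0.0, 0.0, -1.0]]
```

View pics/s3.png

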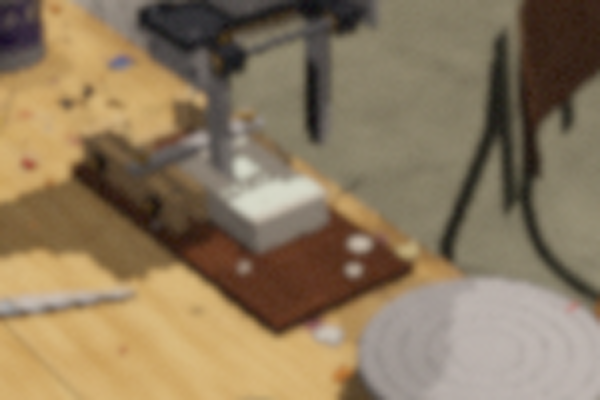

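The slab sticks out of the mould's mouth about 58 mm (crop 275,215), jaws straddle it. Descend and grip.

Request:
{"name": "arm_command", "arguments": {
  "deltas": [
    {"jaw": 0.094,"delta_pos": [0,0,0.003],"rot": [0,0,0]},
    {"jaw": 0.094,"delta_pos": [0,0,0.015],"rot": [0,0,0]},
    {"jaw": 0.094,"delta_pos": [0,0,0.03],"rot": [0,0,0]},
    {"jaw": 0.094,"delta_pos": [0,0,0.043],"rot": [0,0,0]},
    {"jaw": 0.094,"delta_pos": [0,0,0.05],"rot": [0,0,0]},
    {"jaw": 0.094,"delta_pos": [0,0,0.051],"rot": [0,0,0]},
    {"jaw": 0.06,"delta_pos": [0,0,0.051],"rot": [0,0,0]},
    {"jaw": 0.06,"delta_pos": [0,0,0.051],"rot": [0,0,0]},
    {"jaw": 0.06,"delta_pos": [0,0,0.051],"rot": [0,0,0]},
    {"jaw": 0.06,"delta_pos": [0,0,0.051],"rot": [0,0,0]}
  ]
}}

```text
time_s: 6.9
position: [449.9, 184.0, 18.7]
tcp_rot: [[-0.019, 1.0, -0.003], [1.0, 0.019, 0.0], [0.0, -0.003, -1.0]]
wrist_force: [-4.2, -0.1, 3.1]
opening: 67.7
finger_force: 30.0
```

Request:
{"name": "arm_command", "arguments": {
  "deltas": [
    {"jaw": 0.06,"delta_pos": [-0.004,-0.001,0],"rot": [0,0,0]},
    {"jaw": 0.06,"delta_pos": [-0.009,-0.001,0],"rot": [0,0,0]},
    {"jaw": 0.06,"delta_pos": [-0.014,-0.001,0],"rot": [0,0,0]},
    {"jaw": 0.06,"delta_pos": [-0.019,-0.001,0],"rot": [0,0,0]},
    {"jaw": 0.06,"delta_pos": [-0.024,-0.001,0],"rot": [0,0,0]},
    {"jaw": 0.06,"delta_pos": [-0.03,-0.001,0],"rot": [0,0,0]},
    {"jaw": 0.06,"delta_pos": [-0.036,-0.001,0],"rot": [0,0,0]},
    {"jaw": 0.06,"delta_pos": [-0.042,-0.001,0],"rot": [0,0,0]},
    {"jaw": 0.06,"delta_pos": [-0.048,-0.001,0],"rot": [0,0,0]},
    {"jaw": 0.06,"delta_pos": [-0.054,-0.001,0],"rot": [0,0,0]}
  ]
}}

```text
time_s: 7.9
position: [451.3, 136.5, 18.9]
tcp_rot: [[-0.025, 1.0, -0.0], [1.0, 0.025, 0.007], [0.007, -0.0, -1.0]]
wrist_force: [-2.4, 16.5, -0.1]
opening: 67.7
finger_force: 30.0
```

Request:
{"name": "arm_command", "arguments": {
  "deltas": [
    {"jaw": 0.06,"delta_pos": [-0.005,0,0],"rot": [0,0,0]},
    {"jaw": 0.06,"delta_pos": [-0.01,0,0],"rot": [0,0,0]},
    {"jaw": 0.06,"delta_pos": [-0.015,0,0],"rot": [0,0,0]},
    {"jaw": 0.06,"delta_pos": [-0.019,0,0],"rot": [0,0,0]},
    {"jaw": 0.06,"delta_pos": [-0.023,0,0],"rot": [0,0,0]},
    {"jaw": 0.06,"delta_pos": [-0.026,0,0],"rot": [0,0,0]},
    {"jaw": 0.06,"delta_pos": [-0.028,0,0],"rot": [0,0,0]},
    {"jaw": 0.06,"delta_pos": [-0.028,0,0],"rot": [0,0,0]},
    {"jaw": 0.06,"delta_pos": [-0.028,0,0],"rot": [0,0,0]},
    {"jaw": 0.06,"delta_pos": [-0.028,0,0],"rot": [0,0,0]}
  ]
}}

```text
time_s: 8.9
position: [453.0, 101.3, 18.7]
tcp_rot: [[-0.017, 1.0, 0.001], [1.0, 0.017, -0.0], [-0.0, 0.001, -1.0]]
wrist_force: [0.5, 0.3, 4.4]
opening: 68.0
finger_force: 30.0
```

Run:
```python
from h import *
p=optics.camera_params("top");im=optics.capture("top")[:,:,::-1].copy();sd=optics.capture("side")[:,:,::-1]
c=np.zeros((600,800,3),np.uint8);c[:360,:800]=cv2.resize(im[150:240,130:330],None,fx=4,fy=4,interpolation=cv2.INTER_CUBIC)
c[360:,:360]=cv2.resize(sd[160:240,200:320],None,fx=3,fy=3);cv2.imwrite("pics/t4.png",c)
s=arm.state();print(s["time_s"],np.round(s["position"],1),np.round(s["wrist_force"],1),s["opening"],np.round(s["tcp_rot"],3).tolist())
hsv=cv2.cvtColor(im,cv2.COLOR_BGR2HSV);m=((hsv[...,1]<70)&(hsv[...,2]>150)).astype(np.uint8)*255
for roi in[(190,165,262,225)]:
    cc=blob(m,roi);print(cv2.boundingRect(cc));x,y,w,h=cv2.boundingRect(cc);print(ray(p,(x,y+h/2),42),ray(p,(x+w-1,y+h/2),42))
```

```text
9.0 [453.  101.3  18.7] [1.4 0.1 5.2] 67.65475438577845 [[-0.017, 1.0, 0.001], [1.0, 0.017, -0.0], [-0.0, 0.001, -1.0]]
(242, 182, 11, 10)
[456.77552825  96.95264496] [457.17115305  71.22020699]
```

View pics/t4.png

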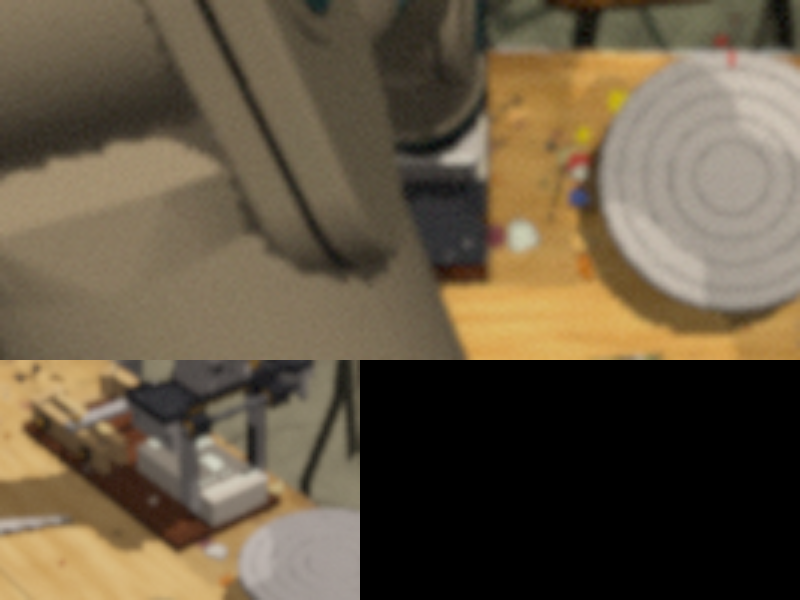

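The slab is fully out of the mould on the bare board (side crop 205,480). Regrip at its middle, sliding the open jaws 39 mm back.

Request:
{"name": "arm_command", "arguments": {
  "deltas": [
    {"jaw": 0.094,"delta_pos": [0,0,0],"rot": [0,0,0]},
    {"jaw": 0.094,"delta_pos": [0,0,0],"rot": [0,0,0]},
    {"jaw": 0.094,"delta_pos": [0.006,-0.001,0],"rot": [0,0,0]},
    {"jaw": 0.094,"delta_pos": [0.02,-0.001,0],"rot": [0,0,0]},
    {"jaw": 0.094,"delta_pos": [0.034,-0.001,0.002],"rot": [0,0,0]},
    {"jaw": 0.094,"delta_pos": [0.039,-0.001,0.003],"rot": [0,0,0]},
    {"jaw": 0.094,"delta_pos": [0.039,-0.001,0.003],"rot": [0,0,0]},
    {"jaw": 0.094,"delta_pos": [0.039,-0.001,0.003],"rot": [0,0,0]},
    {"jaw": 0.094,"delta_pos": [0.039,-0.001,0.003],"rot": [0,0,0]},
    {"jaw": 0.094,"delta_pos": [0.039,-0.001,0.003],"rot": [0,0,0]}
  ]
}}

```text
time_s: 10.0
position: [450.6, 140.1, 15.5]
tcp_rot: [[-0.017, 1.0, -0.0], [1.0, 0.017, -0.0], [-0.0, -0.0, -1.0]]
wrist_force: [-0.3, 0.2, -0.1]
opening: 94.1
finger_force: 0.0
```

Run:
```python
from h import *
s=arm.state();p=optics.camera_params("wrist");im=optics.capture("wrist")[:,:,::-1].copy()
cv2.imwrite("pics/w5.png",im)
print(s["time_s"],np.round(s["position"],1),np.round(s["wrist_force"],1),s["opening"])
hsv=cv2.cvtColor(im,cv2.COLOR_BGR2HSV);m=((hsv[...,1]<35)&(hsv[...,2]>150)).astype(np.uint8)*255
print("expected rear px",proj(p,[452,205,42]))
c=blob(m,(200,100,360,330))[:,0].astype(float);print(c.min(0),c.max(0))
w=np.array([ray(p,q,42) for q in c]);mx=w[np.abs(w[:,0]-np.median(w[:,0]))<15];print(np.percentile(mx[:,1],[5,95]).round(1),w.min(0).round(),w.max(0).round())
```

```text
10.0 [450.6 140.1  15.5] [-0.3  0.2 -0.1] 94.1331560177678
expected rear px [283.21160759 123.92324552]
[213. 281.] [354. 307.]
[120.7 133.8] [421. 120.] [487. 134.]
```

View pics/w5.png

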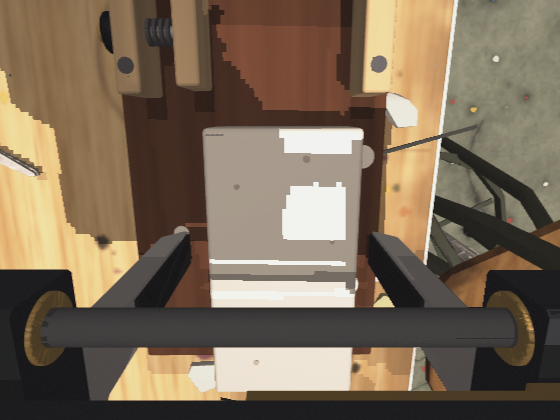

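Slab is free; its rear edge is at v≈128, so its centre is ≈2 mm ahead of the TCP. Correct that, grip, lift.

Request:
{"name": "arm_command", "arguments": {
  "deltas": [
    {"jaw": 0.094,"delta_pos": [-0.002,0,0],"rot": [0,0,0]},
    {"jaw": 0.06,"delta_pos": [-0.002,0,0],"rot": [0,0,0]},
    {"jaw": 0.06,"delta_pos": [-0.002,0,0],"rot": [0,0,0]},
    {"jaw": 0.06,"delta_pos": [-0.002,0,0],"rot": [0,0,0]},
    {"jaw": 0.06,"delta_pos": [-0.002,0,0],"rot": [0,0,0]},
    {"jaw": 0.06,"delta_pos": [-0.002,0,0],"rot": [0,0,0]},
    {"jaw": 0.06,"delta_pos": [-0.002,0,-0.01],"rot": [0,0,0]},
    {"jaw": 0.06,"delta_pos": [-0.002,0,-0.03],"rot": [0,0,0]},
    {"jaw": 0.06,"delta_pos": [-0.002,0,-0.055],"rot": [0,0,0]},
    {"jaw": 0.06,"delta_pos": [-0.002,0,-0.075],"rot": [0,0,0]}
  ]
}}

```text
time_s: 11.05
position: [449.9, 138.7, 91.7]
tcp_rot: [[-0.018, 1.0, -0.001], [1.0, 0.018, -0.0], [-0.0, -0.001, -1.0]]
wrist_force: [0.2, -0.2, -2.9]
opening: 68.0
finger_force: 30.0
```

Run:
```python
from h import *
s=arm.state();print(s["time_s"],np.round(s["position"],1),np.round(s["wrist_force"],1),s["opening"])
for n,roi,z in(("side",(272,208,350,262),55),("top",(270,155,355,235),55)):
    im=cv2.imread(f"pics/{n}0.png");p=optics.camera_params(n);hsv=cv2.cvtColor(im,cv2.COLOR_BGR2HSV)
    m=((hsv[...,1]<55)&(hsv[...,2]>105)).astype(np.uint8)*255
    h=cv2.convexHull(blob(m,roi))[:,0].astype(float)+0.0
    w=np.array([ray(p,q,55) for q in h]).astype(np.float32);(c,r)=cv2.minEnclosingCircle(w)
    A=np.c_[2*w,np.ones(len(w))];k=np.linalg.lstsq(A,(w**2).sum(1),rcond=None)[0];print(n,np.round(c,1),round(r,1),"lsq",k[:2].round(1),np.sqrt(k[2]+k[0]**2+k[1]**2).round(1))
```

```text
11.05 [449.9 138.7  91.7] [ 0.2 -0.2 -2.9] 68.00234367850018
side [440.3 -87.8] 91.5 lsq [437.2 -89.8] 86.5
top [437.2 -83.4] 87.4 lsq [435.9 -85.9] 84.2
```

Request:
{"name": "arm_command", "arguments": {
  "deltas": [
    {"jaw": 0.06,"delta_pos": [-0.01,-0.001,-0.02],"rot": [0,0,0]},
    {"jaw": 0.06,"delta_pos": [-0.035,-0.002,-0.04],"rot": [0,0,0]},
    {"jaw": 0.06,"delta_pos": [-0.075,-0.004,-0.055],"rot": [0,0,0]},
    {"jaw": 0.06,"delta_pos": [-0.12,-0.007,-0.06],"rot": [0,0,0]},
    {"jaw": 0.06,"delta_pos": [-0.165,-0.01,-0.06],"rot": [0,0,0]},
    {"jaw": 0.06,"delta_pos": [-0.21,-0.013,-0.06],"rot": [0,0,0]},
    {"jaw": 0.06,"delta_pos": [-0.25,-0.015,-0.06],"rot": [0,0,0]},
    {"jaw": 0.06,"delta_pos": [-0.28,-0.017,-0.06],"rot": [0,0,0]},
    {"jaw": 0.06,"delta_pos": [-0.297,-0.018,-0.06],"rot": [0,0,0]},
    {"jaw": 0.06,"delta_pos": [-0.303,-0.018,-0.06],"rot": [0,0,0]}
  ]
}}

```text
time_s: 12.05
position: [436.9, -166.5, 150.7]
tcp_rot: [[-0.014, 1.0, -0.001], [1.0, 0.014, -0.0], [-0.0, -0.001, -1.0]]
wrist_force: [0.5, -0.8, -3.5]
opening: 67.8
finger_force: 30.0
```

Run:
```python
from h import *
for k in range(4):optics.capture("top")
s=arm.state();p=optics.camera_params("wrist");im=optics.capture("wrist")[:,:,::-1].copy();cv2.imwrite("pics/w6.png",im)
import pickle;pickle.dump(p,open("w6.pkl","wb"))
print(s["time_s"],np.round(s["position"],1),np.round(s["wrist_force"],1),s["opening"],np.round(s["tcp_rot"],3).tolist())
```

```text
12.25 [ 437.8 -162.9  150.4] [ 0.4 -0.1 -3.3] 67.82451519990846 [[-0.02, 1.0, -0.001], [1.0, 0.02, 0.001], [0.001, -0.001, -1.0]]
```

View pics/w6.png

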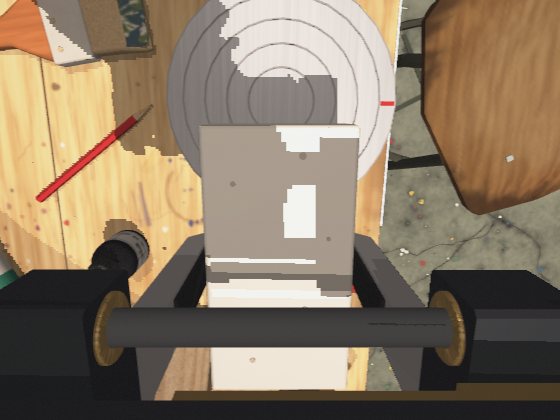

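Wheel visible: inner ring top v≈67, u 249–314; outer rim at u 167–395 — centre ≈(281,100). Computing it by circle fit.

Run:
```python
from h import *
import pickle
p=pickle.load(open("w6.pkl","rb"));im=cv2.imread("pics/w6.png");hsv=cv2.cvtColor(im,cv2.COLOR_BGR2HSV)
m=(hsv[...,1]<55)&(hsv[...,2]>70)
P=[]
for v in range(5,122,2):
    r=np.where(m[v,150:281])[0];
    u=281
    while m[v,u-3:u].any(): u-=1
    a=u
    u=281
    while m[v,u+1:u+4].any(): u+=1
    P+=[(a,v),(u,v)]
w=np.array([ray(p,q,55) for q in P])
for _ in range(3):
    A=np.c_[2*w,np.ones(len(w))];k=np.linalg.lstsq(A,(w**2).sum(1),rcond=None)[0];r=np.sqrt(k[2]+k[0]**2+k[1]**2);e=np.hypot(*(w-k[:2]).T)-r;print(k[:2].round(1),r.round(1),len(w),e.std().round(2));w=w[abs(e)<max(1,1.5*e.std())]
print("ring",ray(p,(281.3,99.7),55))
for v in(130,):print("slab rear",ray(p,(280,127),177),ray(p,(201,130),177),ray(p,(358,130),177))
```

```text
[443.9 -96.2] 92.2 118 5.99
[444.4 -98.8] 93.8 114 4.49
[444.9 -97.8] 93.9 102 3.91
ring [438.81963972 -82.68991592]
slab rear [437.74040454 -99.33317808] [ 404.78918769 -101.17493668] [470.33267951 -99.94993708]
```

Request:
{"name": "arm_command", "arguments": {
  "deltas": [
    {"jaw": 0.06,"delta_pos": [0.015,0.001,0],"rot": [0,0,0]},
    {"jaw": 0.06,"delta_pos": [0.04,0.001,0],"rot": [0,0,0]},
    {"jaw": 0.06,"delta_pos": [0.065,0.002,0.005],"rot": [0,0,0]},
    {"jaw": 0.06,"delta_pos": [0.079,0.002,0.02],"rot": [0,0,0]},
    {"jaw": 0.06,"delta_pos": [0.079,0.002,0.04],"rot": [0,0,0]},
    {"jaw": 0.06,"delta_pos": [0.079,0.002,0.06],"rot": [0,0,0]},
    {"jaw": 0.06,"delta_pos": [0.079,0.002,0.074],"rot": [0,0,0]},
    {"jaw": 0.06,"delta_pos": [0.079,0.002,0.082],"rot": [0,0,0]},
    {"jaw": 0.06,"delta_pos": [0.079,0.002,0.086],"rot": [0,0,0]},
    {"jaw": 0.06,"delta_pos": [0.079,0.002,0.086],"rot": [0,0,0]}
  ]
}}

```text
time_s: 13.3
position: [438.6, -85.0, 64.4]
tcp_rot: [[-0.019, 1.0, -0.0], [1.0, 0.019, 0.0], [0.0, -0.0, -1.0]]
wrist_force: [-0.3, 0.4, -3.4]
opening: 67.9
finger_force: 30.0
```

Request:
{"name": "arm_command", "arguments": {
  "deltas": [
    {"jaw": 0.06,"delta_pos": [0,0,0],"rot": [0,0,0]},
    {"jaw": 0.06,"delta_pos": [0,0,0],"rot": [0,0,0]},
    {"jaw": 0.06,"delta_pos": [0,0,0.001],"rot": [0,0,0]},
    {"jaw": 0.06,"delta_pos": [0,0,0.0015],"rot": [0,0,0]},
    {"jaw": 0.06,"delta_pos": [0,0,0.002],"rot": [0,0,0]},
    {"jaw": 0.06,"delta_pos": [0,0,0.0025],"rot": [0,0,0]},
    {"jaw": 0.06,"delta_pos": [0,0,0.003],"rot": [0,0,0]},
    {"jaw": 0.06,"delta_pos": [0,0,0.0035],"rot": [0,0,0]},
    {"jaw": 0.06,"delta_pos": [0,0,0.004],"rot": [0,0,0]},
    {"jaw": 0.06,"delta_pos": [0,0,0.004],"rot": [0,0,0]}
  ]
}}

```text
time_s: 14.3
position: [438.6, -85.4, 60.4]
tcp_rot: [[-0.018, 1.0, -0.0], [1.0, 0.018, 0.0], [0.0, -0.0, -1.0]]
wrist_force: [-0.5, 1.0, -3.5]
opening: 67.8
finger_force: 30.0
```

Request:
{"name": "arm_command", "arguments": {
  "deltas": [
    {"jaw": 0.06,"delta_pos": [0,0,0.0003],"rot": [0,0,0]},
    {"jaw": 0.06,"delta_pos": [0,0,0.0006],"rot": [0,0,0]},
    {"jaw": 0.06,"delta_pos": [0,0,0.0009],"rot": [0,0,0]},
    {"jaw": 0.06,"delta_pos": [0,0,0.0012],"rot": [0,0,0]},
    {"jaw": 0.06,"delta_pos": [0,0,0.0015],"rot": [0,0,0]},
    {"jaw": 0.06,"delta_pos": [0,0,0.0018],"rot": [0,0,0]},
    {"jaw": 0.06,"delta_pos": [0,0,0.0021],"rot": [0,0,0]},
    {"jaw": 0.06,"delta_pos": [0,0,0.0024],"rot": [0,0,0]},
    {"jaw": 0.06,"delta_pos": [0,0,0.0024],"rot": [0,0,0]},
    {"jaw": 0.06,"delta_pos": [0,0,0.0024],"rot": [0,0,0]}
  ]
}}

```text
time_s: 15.3
position: [438.7, -85.4, 58.5]
tcp_rot: [[-0.018, 1.0, 0.0], [1.0, 0.018, 0.0], [0.0, 0.0, -1.0]]
wrist_force: [-2.0, -0.4, 6.1]
opening: 67.6
finger_force: 30.0
```

Request:
{"name": "arm_command", "arguments": {
  "deltas": [
    {"jaw": 0.06,"delta_pos": [0,0,-0.0012],"rot": [0,0,0]},
    {"jaw": 0.06,"delta_pos": [0,0,-0.0012],"rot": [0,0,0]},
    {"jaw": 0.094,"delta_pos": [0,0,-0.0012],"rot": [0,0,0]},
    {"jaw": 0.094,"delta_pos": [0,0,-0.0012],"rot": [0,0,0]},
    {"jaw": 0.094,"delta_pos": [0,0,-0.0012],"rot": [0,0,0]},
    {"jaw": 0.094,"delta_pos": [0,0,-0.0012],"rot": [0,0,0]},
    {"jaw": 0.094,"delta_pos": [0,0,-0.015],"rot": [0,0,0]},
    {"jaw": 0.094,"delta_pos": [0,0,-0.045],"rot": [0,0,0]},
    {"jaw": 0.094,"delta_pos": [0,0,-0.09],"rot": [0,0,0]},
    {"jaw": 0.094,"delta_pos": [0,0,-0.13],"rot": [0,0,0]}
  ]
}}

```text
time_s: 16.3
position: [438.3, -85.5, 189.6]
tcp_rot: [[-0.018, 1.0, -0.001], [1.0, 0.018, -0.0], [-0.0, -0.001, -1.0]]
wrist_force: [1.6, -0.5, 0.4]
opening: 94.1
finger_force: 0.0
```

```bash
cat >> h.py <<'E'
def circ(w):
    w=np.asarray(w);A=np.c_[2*w,np.ones(len(w))];k=np.linalg.lstsq(A,(w**2).sum(1),rcond=None)[0];return k[:2].round(1),np.sqrt(k[2]+k[0]**2+k[1]**2).round(1)
E
python3 - <<'E'
from h import *
p=optics.camera_params("top")
im=cv2.imread("pics/top0.png");hsv=cv2.cvtColor(im,cv2.COLOR_BGR2HSV)
# block top face: by plane z=34
def show(name,m,roi,z):
    c=blob(m.astype(np.uint8)*255,roi)[:,0].astype(float);w=np.array([ray(p,q,z) for q in c]).astype(np.float32);print(name,len(c),c.min(0),c.max(0),cv2.minAreaRect(w),cv2.minEnclosingCircle(w))
for s in(90,100,110,120):show(f"block s<{s}",(hsv[...,1]<s)&(hsv[...,2]>60),(382,215,436,250),34)
show("cap",(hsv[...,1]<130)&(hsv[...,2]>130),(400,172,425,192),73)
print(hsv[233,385:436:4].tolist(),hsv[180:195:3,412].tolist(),hsv[240,395].tolist(),hsv[255,440].tolist())
c=np.zeros((600,800,3),np.uint8);c[:,:]=0
s=arm.state();print(s["time_s"],np.round(s["position"],1))
E
```

```text
Traceback (most recent call last):
  File "h.py", line 13, in blob
    return max(cs,key=cv2.contourArea)
ValueError: max() iterable argument is empty
```

Run:
```python
from h import *
p=optics.camera_params("wrist");im=optics.capture("wrist")[:,:,::-1].copy();cv2.imwrite("pics/w7.png",im)
s=arm.state();print(s["time_s"],np.round(s["position"],1))
```

```text
16.35 [441.9 -86.5 194.8]
```

Request:
{"name": "arm_command", "arguments": {
  "deltas": [
    {"jaw": 0.094,"delta_pos": [-0.02,-0.003,-0.006],"rot": [0,0,0]},
    {"jaw": 0.094,"delta_pos": [-0.06,-0.007,-0.012],"rot": [0,0,0]},
    {"jaw": 0.094,"delta_pos": [-0.105,-0.013,-0.02],"rot": [0,0,0]},
    {"jaw": 0.094,"delta_pos": [-0.15,-0.019,-0.02],"rot": [0,0,0]},
    {"jaw": 0.094,"delta_pos": [-0.195,-0.025,-0.02],"rot": [0,0,0]},
    {"jaw": 0.094,"delta_pos": [-0.24,-0.03,-0.02],"rot": [0,0,0]},
    {"jaw": 0.094,"delta_pos": [-0.275,-0.035,-0.02],"rot": [0,0,0]},
    {"jaw": 0.094,"delta_pos": [-0.3,-0.038,-0.02],"rot": [0,0,0]},
    {"jaw": 0.094,"delta_pos": [-0.307,-0.0385,-0.02],"rot": [0,0,0]},
    {"jaw": 0.094,"delta_pos": [-0.307,-0.0385,-0.02],"rot": [0,0,0]}
  ]
}}

```text
time_s: 17.35
position: [405.3, -393.3, 207.7]
tcp_rot: [[-0.016, 1.0, -0.0], [1.0, 0.016, 0.001], [0.001, -0.0, -1.0]]
wrist_force: [-0.4, 0.6, -0.0]
opening: 94.1
finger_force: 0.0
```

Run:
```python
from h import *
import pickle
for k in range(4):optics.capture("top")
s=arm.state();p=optics.camera_params("wrist");im=optics.capture("wrist")[:,:,::-1].copy();cv2.imwrite("pics/w8.png",im)
pickle.dump(p,open("w8.pkl","wb"))
print(s["time_s"],np.round(s["position"],1),np.round(s["wrist_force"],1),np.round(s["tcp_rot"],3).tolist(),np.round(s["joint_positions"],2))
```

```text
17.55 [ 406.4 -391.1  208. ] [-0.  -0.3  0.8] [[-0.02, 1.0, 0.0], [1.0, 0.02, 0.001], [0.001, 0.0, -1.0]] [ 0.5   0.52  0.33  1.76 -0.21  0.89  0.94]
```

View pics/w8.png

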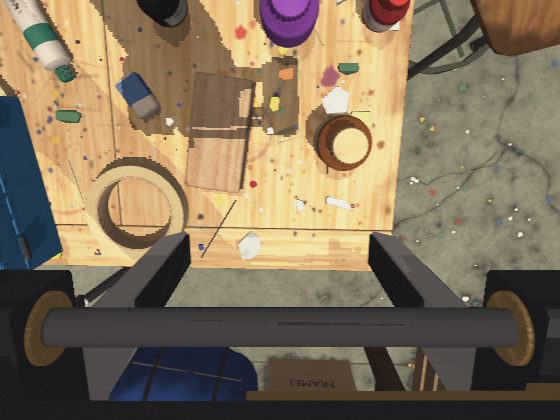

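That view showed block corners at about (195,72),(253,81),(242,192),(187,186) and the amber jar's cap at (351,147). I have now viewed 11 pictures, one over the limit of 10, so I view no more and work from numbers only.

Run:
```python
from h import *
import pickle
p=pickle.load(open("w8.pkl","rb"));im=cv2.imread("pics/w8.png");hsv=cv2.cvtColor(im,cv2.COLOR_BGR2HSV)
w=np.array([ray(p,q,34) for q in[(195,72),(253,81),(242,192),(187,186)]]);print(w.round(1).tolist(),[np.linalg.norm(w[i]-w[i-1]).round(1) for i in range(4)],w.mean(0).round(1))
g=cv2.GaussianBlur(cv2.cvtColor(im,cv2.COLOR_BGR2GRAY),(3,3),0).astype(int)
b=im.astype(int)
for v in(95,110,150,165,178):print(v,"L",b[v,182:202,0].tolist(),"R",b[v,236:260,0].tolist())
for u in(205,220,235):print(u,"T",b[66:86,u,0].tolist(),"B",b[180:200,u,0].tolist())
print(hsv[147,320:385:4].tolist())
m=((hsv[...,2]>185)&(hsv[...,1]<140)).astype(np.uint8)*255
c=blob(m,(326,122,374,172));(q,r)=cv2.minEnclosingCircle(c);print("cap",q,r,ray(p,q,73).round(1),cv2.minEnclosingCircle(np.array([ray(p,a,73) for a in c[:,0].astype(float)]).astype(np.float32)))
m=((hsv[...,1]>150)&(hsv[...,2]<180)).astype(np.uint8)*255
c=blob(m,(305,105,385,180));(q,r)=cv2.minEnclosingCircle(c);print("body",q,r,ray(p,q,45).round(1),r*0+1)
```

```text
[[327.3, -284.0], [381.2, -290.9], [370.5, -396.9], [315.6, -391.9]] [np.float64(108.5), np.float64(54.3), np.float64(106.6), np.float64(55.1)] [ 348.6 -340.9]
95 L [74, 71, 70, 68, 68, 67, 65, 67, 70, 74, 70, 69, 72, 73, 72, 71, 69, 67, 68, 70] R [74, 81, 82, 80, 117, 138, 133, 129, 127, 136, 140, 142, 139, 125, 97, 68, 58, 54, 53, 98, 141, 158, 159, 158]
110 L [69, 68, 69, 68, 63, 61, 60, 61, 64, 70, 73, 74, 71, 70, 69, 70, 70, 68, 68, 67] R [78, 81, 81, 119, 137, 129, 127, 135, 140, 142, 140, 133, 109, 73, 49, 40, 37, 42, 46, 56, 66, 76, 83, 84]
150 L [140, 134, 129, 127, 102, 72, 97, 123, 128, 124, 123, 123, 123, 120, 120, 120, 120, 122, 124, 128] R [131, 124, 124, 132, 138, 135, 127, 104, 72, 57, 55, 56, 101, 130, 133, 129, 130, 133, 139, 145, 149, 151, 152, 151]
165 L [141, 132, 126, 125, 115, 111, 124, 130, 131, 130, 126, 122, 122, 122, 123, 122, 120, 122, 132, 135] R [124, 133, 142, 137, 126, 108, 76, 56, 53, 79, 114, 126, 113, 97, 94, 97, 112, 123, 132, 144, 150, 151, 145, 138]
178 L [128, 119, 108, 105, 112, 125, 126, 123, 123, 124, 125, 122, 122, 124, 124, 125, 135, 140, 1
[... 483 characters left out ...]
119, 112, 110, 109, 109]
235 T [100, 84, 82, 76, 68, 66, 65, 72, 79, 82, 84, 75, 75, 75, 75, 75, 71, 72, 73, 71] B [125, 126, 128, 128, 130, 131, 129, 128, 133, 129, 133, 120, 115, 122, 132, 132, 155, 155, 155, 153]
[[12, 166, 123], [12, 167, 127], [11, 157, 83], [17, 101, 111], [22, 93, 242], [22, 93, 243], [23, 88, 243], [23, 90, 243], [22, 90, 243], [21, 92, 243], [22, 89, 243], [23, 87, 243], [13, 138, 170], [21, 100, 238], [22, 88, 243], [15, 136, 185], [21, 97, 241]]
cap (351.3999938964844, 146.60000610351562) 18.042280197143555 [ 469.3 -346.9] ((469.16455078125, -346.84759521484375), 15.395466804504395)
body (345.0035400390625, 143.5957489013672) 27.685014724731445 [ 468.7 -346.2] 1.0
```

Run:
```python
from h import *
import pickle
p=pickle.load(open("w8.pkl","rb"));W=lambda L:np.array([ray(p,q,34) for q in L])
R=W([(249.9,95),(248.4,110),(243.4,150),(241.7,165),(239.9,178)]);L=W([(187,150),(186,165),(184.8,178)]);T=W([(205,72.5),(220,74),(235,76.5)]);B=W([(205,187.5),(220,189.3),(235,191)])
fr=np.polyfit(R[:,1],R[:,0],1);fl=np.polyfit(L[:,1],L[:,0],1);print(fr,fl,np.polyfit(T[:,0],T[:,1],1),np.polyfit(B[:,0],B[:,1],1))
d=np.array([fr[0],1]);d/=np.linalg.norm(d);n=np.array([d[1],-d[0]])
a=(R@n).mean();b=(L@n).mean();c=(T@d).mean();e=(B@d).mean();print("w",a-b,"l",c-e,"centre",((a+b)/2*n+(c+e)/2*d).round(1),"axis deg",np.degrees(np.arctan2(d[1],d[0])).round(2))
```

```text
[1.24615603e-01 4.16247399e+02] [1.18011916e-01 3.59084610e+02] [-1.06824662e-01 -2.48131414e+02] [-9.98245433e-02 -3.59772462e+02]
w 54.2976248284362 l 108.3986456370398 centre [ 346.6 -339.7] axis deg 82.9
```

Request:
{"name": "arm_command", "arguments": {
  "deltas": [
    {"jaw": 0.072,"delta_pos": [0.016,-0.017,0.02],"rot": [0,0,0.07]},
    {"jaw": 0.072,"delta_pos": [0.035,-0.038,0.04],"rot": [0,0,0.143]},
    {"jaw": 0.072,"delta_pos": [0.052,-0.057,0.065],"rot": [0,0,0.143]},
    {"jaw": 0.072,"delta_pos": [0.052,-0.057,0.1],"rot": [0,0,0.143]},
    {"jaw": 0.072,"delta_pos": [0.052,-0.057,0.13],"rot": [0,0,0.143]},
    {"jaw": 0.072,"delta_pos": [0.052,-0.057,0.152],"rot": [0,0,0.143]},
    {"jaw": 0.072,"delta_pos": [0.052,-0.057,0.152],"rot": [0,0,0.143]},
    {"jaw": 0.072,"delta_pos": [0.052,-0.057,0.152],"rot": [0,0,0.143]},
    {"jaw": 0.072,"delta_pos": [0.052,-0.057,0.152],"rot": [0,0,0.143]},
    {"jaw": 0.072,"delta_pos": [0.052,-0.057,0.152],"rot": [0,0,0.143]}
  ]
}}

```text
time_s: 18.6
position: [348.6, -342.6, 57.3]
tcp_rot: [[0.124, 0.992, 0.002], [0.992, -0.124, -0.002], [-0.001, 0.002, -1.0]]
wrist_force: [0.0, 0.4, -0.6]
opening: 72.1
finger_force: 0.0
```

Run:
```python
from h import *
s=arm.state();p=optics.camera_params("wrist");im=optics.capture("wrist")[:,:,::-1].copy();cv2.imwrite("pics/w9.png",im)
print(s["time_s"],np.round(s["position"],1),np.round(s["wrist_force"],1),s["opening"],np.round(s["tcp_rot"],3).tolist())
R=np.array(s["tcp_rot"])[:2,:2];tx,ty=R[:,0],R[:,1]
c=np.array([347.5,-340])
g=cv2.GaussianBlur(im,(3,3),0).astype(int)
print("rear px",proj(p,np.append(c+56*tx,34)),"corners",proj(p,np.append(c+56*tx+28.5*ty,34)),proj(p,np.append(c+56*tx-28.5*ty,34)))
for o in(-15,0,15):
    L=[]
    for k in np.arange(46,68,1.):
        u,v=proj(p,np.append(c+k*tx+o*ty,34));L.append(int(g[int(round(v)),int(round(u))].sum()))
    print("rear 46..67",o,L)
for a in(30,40,50):
    for sg in(-1,1):
        L=[]
        for k in np.arange(20,38,1.):
            u,v=proj(p,np.append(c+a*tx+sg*k*ty,34));L.append(int(g[int(round(v)),int(round(u))].sum()))
        print("side 20..37",a,sg,L)
```

```text
18.6 [ 348.6 -342.6   57.3] [ 0.   0.4 -0.6] 72.13823347833697 [[0.124, 0.992, 0.002], [0.992, -0.124, -0.002], [-0.001, 0.002, -1.0]]
rear px [275.05518013 134.18596006] corners [326.44322037 134.13265705] [223.62027019 134.2393117 ]
rear 46..67 -15 [304, 302, 304, 312, 307, 304, 300, 285, 238, 208, 197, 349, 364, 365, 366, 363, 364, 363, 361, 361, 361, 358]
rear 46..67 0 [332, 312, 300, 304, 309, 313, 309, 296, 250, 213, 201, 338, 356, 358, 360, 357, 342, 316, 308, 330, 343, 353]
rear 46..67 15 [330, 335, 334, 330, 327, 320, 317, 297, 239, 211, 202, 340, 355, 354, 355, 353, 351, 348, 344, 343, 344, 349]
side 20..37 30 -1 [296, 299, 298, 293, 297, 307, 307, 293, 303, 355, 357, 344, 332, 324, 324, 329, 335, 334]
side 20..37 30 1 [301, 316, 332, 330, 321, 290, 289, 311, 331, 365, 378, 376, 341, 299, 305, 313, 322, 316]
side 20..37 40 -1 [297, 302, 305, 305, 308, 304, 299, 291, 294, 356, 366, 354, 338, 330, 318, 313, 292, 273]
side 20..37 40 1 [287, 290, 304, 315, 314, 295, 262, 339, 361, 368, 370, 356, 355, 368, 374, 376, 361, 323]
side 20..37 50 -1 [302, 292, 291, 291, 299, 310, 304, 295, 298, 352, 366, 366, 357, 339, 318, 305, 296, 273]
side 20..37 50 1 [309, 309, 309, 307, 312, 289, 323, 365, 377, 377, 383, 389, 392, 397, 394, 386, 377, 376]
```

Request:
{"name": "arm_command", "arguments": {
  "deltas": [
    {"jaw": 0.072,"delta_pos": [0,0,0.015],"rot": [0,0,0]},
    {"jaw": 0.072,"delta_pos": [0,0,0.032],"rot": [0,0,0]},
    {"jaw": 0.072,"delta_pos": [0,0,0.043],"rot": [0,0,0]},
    {"jaw": 0.072,"delta_pos": [0,0,0.047],"rot": [0,0,0]},
    {"jaw": 0.072,"delta_pos": [0,0,0.047],"rot": [0,0,0]},
    {"jaw": 0.045,"delta_pos": [0,0,0.047],"rot": [0,0,0]},
    {"jaw": 0.045,"delta_pos": [0,0,0.047],"rot": [0,0,0]},
    {"jaw": 0.045,"delta_pos": [0,0,0.047],"rot": [0,0,0]},
    {"jaw": 0.045,"delta_pos": [0,0,0.047],"rot": [0,0,0]},
    {"jaw": 0.045,"delta_pos": [0,0,0.047],"rot": [0,0,0]}
  ]
}}

```text
time_s: 19.65
position: [347.8, -342.3, 9.5]
tcp_rot: [[0.125, 0.992, 0.0], [0.992, -0.125, -0.0], [-0.0, 0.0, -1.0]]
wrist_force: [-0.7, 1.0, 5.9]
opening: 55.0
finger_force: 30.0
```

Request:
{"name": "arm_command", "arguments": {
  "deltas": [
    {"jaw": 0.045,"delta_pos": [0,0,-0.01],"rot": [0,0,0]},
    {"jaw": 0.045,"delta_pos": [0,0,-0.04],"rot": [0,0,0]},
    {"jaw": 0.045,"delta_pos": [0,0,-0.085],"rot": [0,0,0]},
    {"jaw": 0.045,"delta_pos": [0,0,-0.125],"rot": [0,0,0]},
    {"jaw": 0.045,"delta_pos": [0,0,-0.15],"rot": [0,0,0]},
    {"jaw": 0.045,"delta_pos": [0.016,0.0035,-0.15],"rot": [0,0,0]},
    {"jaw": 0.045,"delta_pos": [0.05,0.011,-0.15],"rot": [0,0,0]},
    {"jaw": 0.045,"delta_pos": [0.095,0.021,-0.15],"rot": [0,0,0]},
    {"jaw": 0.045,"delta_pos": [0.14,0.031,-0.15],"rot": [0,0,0]},
    {"jaw": 0.045,"delta_pos": [0.185,0.041,-0.15],"rot": [0,0,0]}
  ]
}}

```text
time_s: 20.65
position: [411.8, -161.9, 159.6]
tcp_rot: [[0.125, 0.992, 0.001], [0.992, -0.125, 0.0], [0.0, 0.001, -1.0]]
wrist_force: [0.7, 0.3, -1.3]
opening: 54.7
finger_force: 30.0
```

Request:
{"name": "arm_command", "arguments": {
  "deltas": [
    {"jaw": 0.045,"delta_pos": [0.035,0.007,0],"rot": [0,0,-0.04]},
    {"jaw": 0.045,"delta_pos": [0.06,0.013,0],"rot": [0,0,-0.09]},
    {"jaw": 0.045,"delta_pos": [0.075,0.016,0],"rot": [0,0,-0.13]},
    {"jaw": 0.045,"delta_pos": [0.08,0.017,0.005],"rot": [0,0,-0.143]},
    {"jaw": 0.045,"delta_pos": [0.08,0.017,0.01],"rot": [0,0,-0.143]},
    {"jaw": 0.045,"delta_pos": [0.08,0.017,0.015],"rot": [0,0,-0.143]},
    {"jaw": 0.045,"delta_pos": [0.08,0.017,0.02],"rot": [0,0,-0.143]},
    {"jaw": 0.045,"delta_pos": [0.08,0.017,0.025],"rot": [0,0,-0.143]},
    {"jaw": 0.045,"delta_pos": [0.08,0.017,0.025],"rot": [0,0,-0.143]},
    {"jaw": 0.045,"delta_pos": [0.08,0.017,0.025],"rot": [0,0,-0.143]}
  ]
}}

```text
time_s: 21.65
position: [438.2, -86.8, 133.9]
tcp_rot: [[-0.017, 1.0, -0.0], [1.0, 0.017, -0.0], [-0.0, -0.0, -1.0]]
wrist_force: [0.5, -0.6, -1.0]
opening: 54.8
finger_force: 30.0
```

Run:
```python
from h import *
optics.capture("top")
s=arm.state();p=optics.camera_params("wrist");im=optics.capture("wrist")[:,:,::-1].copy();cv2.imwrite("pics/w10.png",im)
print(s["time_s"],np.round(s["position"],1),np.round(s["wrist_force"],1),s["opening"],np.round(s["tcp_rot"],3).tolist())
R=np.array(s["tcp_rot"])[:2,:2];tx,ty=R[:,0],R[:,1];P=np.array(s["position"])
g=cv2.GaussianBlur(im,(3,3),0).astype(int)
def prof(o,z,rng,c):
    L=[]
    for k in rng:
        u,v=proj(p,np.append(c+k*tx+o*ty,z));L.append(g[int(round(v)),int(round(u))].tolist()[::2])
    return L
print("block rear along tx, 48..66")
for o in(-15,0,15):print(o,prof(o,P[2]-9.5+34,np.arange(48,66,1.5),P[:2]))
print("slab rear (z85) 56..80 about (438.7,-85.4)")
for o in(-20,0,20):print(o,prof(o,85,np.arange(56,76,1.5),np.array([438.7,-85.4])))
```

```text
21.7 [438.3 -86.7 134. ] [ 0.7 -0.4 -0.2] 54.58892662920135 [[-0.017, 1.0, -0.0], [1.0, 0.017, -0.0], [-0.0, -0.0, -1.0]]
block rear along tx, 48..66
-15 [[71, 119], [71, 119], [71, 118], [68, 113], [71, 119], [57, 94], [56, 87], [43, 75], [153, 181], [153, 181], [153, 181], [154, 182]]
0 [[75, 121], [77, 125], [77, 124], [76, 121], [77, 122], [70, 109], [57, 90], [43, 75], [153, 181], [153, 181], [153, 181], [154, 181]]
15 [[75, 121], [76, 123], [78, 127], [75, 123], [72, 120], [61, 99], [60, 92], [44, 78], [151, 181], [152, 181], [151, 181], [143, 169]]
slab rear (z85) 56..80 about (438.7,-85.4)
-20 [[153, 181], [153, 181], [153, 181], [154, 182], [154, 182], [149, 177], [126, 139], [129, 141], [126, 137], [107, 117], [130, 142], [131, 142], [132, 143], [132, 143]]
0 [[153, 181], [152, 181], [153, 181], [153, 181], [154, 182], [149, 177], [128, 141], [131, 143], [132, 143], [132, 143], [132, 143], [116, 127], [131, 141], [134, 145]]
20 [[151, 181], [152, 181], [152, 181], [152, 181], [138, 162], [149, 177], [123, 138], [132, 143], [125, 136], [111, 120], [133, 145], [133, 145], [135, 146], [135, 146]]
```

Block and slab edges agree within about 1 mm. Lowering.

Request:
{"name": "arm_command", "arguments": {
  "deltas": [
    {"jaw": 0.045,"delta_pos": [0,0,0.008],"rot": [0,0,0]},
    {"jaw": 0.045,"delta_pos": [0,0,0.018],"rot": [0,0,0]},
    {"jaw": 0.045,"delta_pos": [0,0,0.027],"rot": [0,0,0]},
    {"jaw": 0.045,"delta_pos": [0,0,0.033],"rot": [0,0,0]},
    {"jaw": 0.045,"delta_pos": [0,0,0.036],"rot": [0,0,0]},
    {"jaw": 0.045,"delta_pos": [0,0,0.0368],"rot": [0,0,0]},
    {"jaw": 0.045,"delta_pos": [0,0,0.0376],"rot": [0,0,0]},
    {"jaw": 0.045,"delta_pos": [0,0,0.0382],"rot": [0,0,0]},
    {"jaw": 0.045,"delta_pos": [0,0,0.0388],"rot": [0,0,0]},
    {"jaw": 0.045,"delta_pos": [0,0,0.0388],"rot": [0,0,0]}
  ]
}}

```text
time_s: 22.75
position: [438.4, -86.4, 95.4]
tcp_rot: [[-0.018, 1.0, 0.0], [1.0, 0.018, 0.0], [0.0, 0.0, -1.0]]
wrist_force: [0.2, -0.6, -1.2]
opening: 55.2
finger_force: 30.0
```

Request:
{"name": "arm_command", "arguments": {
  "deltas": [
    {"jaw": 0.045,"delta_pos": [0,0,0.0003],"rot": [0,0,0]},
    {"jaw": 0.045,"delta_pos": [0,0,0.0006],"rot": [0,0,0]},
    {"jaw": 0.045,"delta_pos": [0,0,0.0009],"rot": [0,0,0]},
    {"jaw": 0.045,"delta_pos": [0,0,0.0012],"rot": [0,0,0]},
    {"jaw": 0.045,"delta_pos": [0,0,0.0015],"rot": [0,0,0]},
    {"jaw": 0.045,"delta_pos": [0,0,0.0017],"rot": [0,0,0]},
    {"jaw": 0.045,"delta_pos": [0,0,0.0017],"rot": [0,0,0]},
    {"jaw": 0.045,"delta_pos": [0,0,0.0017],"rot": [0,0,0]},
    {"jaw": 0.045,"delta_pos": [0,0,0.0017],"rot": [0,0,0]},
    {"jaw": 0.045,"delta_pos": [0,0,0.0017],"rot": [0,0,0]}
  ]
}}

```text
time_s: 23.75
position: [438.4, -86.4, 94.5]
tcp_rot: [[-0.018, 1.0, 0.001], [1.0, 0.018, 0.001], [0.001, 0.001, -1.0]]
wrist_force: [-2.2, 0.1, 12.5]
opening: 54.5
finger_force: 30.0
```

Request:
{"name": "arm_command", "arguments": {
  "deltas": [
    {"jaw": 0.045,"delta_pos": [0,0,-0.0008],"rot": [0,0,0]},
    {"jaw": 0.045,"delta_pos": [0,0,-0.0008],"rot": [0,0,0]},
    {"jaw": 0.09,"delta_pos": [0,0,-0.0008],"rot": [0,0,0]},
    {"jaw": 0.09,"delta_pos": [0,0,-0.0008],"rot": [0,0,0]},
    {"jaw": 0.09,"delta_pos": [0,0,-0.0008],"rot": [0,0,0]},
    {"jaw": 0.09,"delta_pos": [0,0,-0.0008],"rot": [0,0,0]},
    {"jaw": 0.09,"delta_pos": [0,0,-0.015],"rot": [0,0,0]},
    {"jaw": 0.09,"delta_pos": [0,0,-0.045],"rot": [0,0,0]},
    {"jaw": 0.09,"delta_pos": [0,0,-0.085],"rot": [0,0,0]},
    {"jaw": 0.09,"delta_pos": [0,0,-0.11],"rot": [0,0,0]}
  ]
}}

```text
time_s: 24.75
position: [438.9, -86.8, 205.6]
tcp_rot: [[-0.018, 1.0, 0.002], [1.0, 0.018, -0.0], [-0.0, 0.002, -1.0]]
wrist_force: [1.0, 0.6, -0.6]
opening: 89.7
finger_force: 0.0
```

Run:
```python
from h import *
for k in range(3):optics.capture("top")
s=arm.state();p=optics.camera_params("wrist");im=optics.capture("wrist")[:,:,::-1].copy();cv2.imwrite("pics/w11.png",im)
print(s["time_s"],np.round(s["position"],1),np.round(s["wrist_force"],1),s["opening"])
R=np.array(s["tcp_rot"])[:2,:2];tx,ty=R[:,0],R[:,1];c=np.array([438.5,-86.])
g=cv2.GaussianBlur(im,(3,3),0).astype(int)
def prof(f,z,rng):
    return [int(g[tuple(np.round(proj(p,np.append(c+f(k)[0]*tx+f(k)[1]*ty,z))).astype(int)[::-1])].sum()) for k in rng]
for z,a,w in((119,56,28.5),(85,65,34)):
    r=np.arange(a-8,a+9,1.);print("rear",r[0],[prof(lambda k:(k,o),z,r) for o in(-15,15)])
    r=np.arange(w-6,w+7,1.)
    for sg in(-1,1):print("side",sg,r[0],[prof(lambda k:(b,sg*k),z,r) for b in(35,52)])
```

```text
24.9 [439.4 -86.4 204.7] [-0.2 -0.4  0.3] 90.0272599788556
rear 48.0 [[505, 506, 508, 511, 501, 482, 460, 331, 242, 191, 313, 445, 492, 492, 492, 492, 488], [290, 293, 302, 300, 295, 284, 279, 230, 214, 197, 316, 445, 491, 491, 460, 428, 455]]
side -1 22.5 [[467, 459, 440, 410, 421, 453, 437, 372, 363, 536, 647, 680, 664], [286, 291, 280, 286, 346, 448, 408, 373, 374, 376, 386, 385, 376]]
side 1 22.5 [[295, 306, 314, 307, 291, 292, 434, 467, 560, 653, 696, 697, 697], [292, 292, 294, 296, 282, 310, 398, 462, 483, 588, 695, 693, 690]]
rear 57.0 [[311, 445, 491, 491, 492, 492, 487, 511, 513, 435, 395, 396, 396, 396, 426, 545, 648], [316, 445, 492, 492, 491, 488, 484, 469, 429, 393, 396, 396, 396, 387, 353, 327, 357]]
side -1 28.0 [[287, 307, 387, 452, 444, 399, 362, 412, 536, 647, 675, 666, 659], [274, 306, 388, 460, 417, 380, 404, 579, 606, 610, 610, 601, 593]]
side 1 28.0 [[304, 301, 285, 344, 427, 466, 464, 513, 688, 698, 695, 696, 698], [288, 282, 275, 327, 420, 464, 483, 585, 674, 695, 689, 689, 692]]
```

Stack edges are symmetric within ~1 mm. Now the amber jar.

Request:
{"name": "arm_command", "arguments": {
  "deltas": [
    {"jaw": 0.076,"delta_pos": [-0.018,0.002,0],"rot": [0,0,0]},
    {"jaw": 0.076,"delta_pos": [-0.055,0.005,0],"rot": [0,0,0]},
    {"jaw": 0.076,"delta_pos": [-0.1,0.01,0],"rot": [0,0,0]},
    {"jaw": 0.076,"delta_pos": [-0.145,0.014,0],"rot": [0,0,0]},
    {"jaw": 0.076,"delta_pos": [-0.19,0.018,0],"rot": [0,0,0]},
    {"jaw": 0.076,"delta_pos": [-0.23,0.022,0.01],"rot": [0,0,0]},
    {"jaw": 0.076,"delta_pos": [-0.255,0.024,0.035],"rot": [0,0,0]},
    {"jaw": 0.076,"delta_pos": [-0.261,0.025,0.07],"rot": [0,0,0]},
    {"jaw": 0.076,"delta_pos": [-0.261,0.025,0.09],"rot": [0,0,0]},
    {"jaw": 0.076,"delta_pos": [-0.261,0.025,0.09],"rot": [0,0,0]}
  ]
}}

```text
time_s: 25.95
position: [464.8, -345.0, 108.8]
tcp_rot: [[-0.017, 1.0, -0.008], [1.0, 0.017, 0.006], [0.006, -0.008, -1.0]]
wrist_force: [0.1, 0.0, 0.1]
opening: 75.8
finger_force: 0.0
```

Run:
```python
from h import *
for k in range(3):optics.capture("top")
s=arm.state();p=optics.camera_params("wrist");im=optics.capture("wrist")[:,:,::-1].copy();cv2.imwrite("pics/w12.png",im)
print(s["time_s"],np.round(s["position"],1),s["opening"],np.round(s["tcp_rot"],3).tolist())
hsv=cv2.cvtColor(im,cv2.COLOR_BGR2HSV);q=proj(p,[469,-346.5,73]);print("exp cap",q.round())
m=((hsv[...,0]>3)&(hsv[...,0]<17)&(hsv[...,1]>140)&(hsv[...,2]<190)).astype(np.uint8)*255
x,y=q.astype(int)
# side camera: jar cap and body
ps=optics.camera_params("side");S=optics.capture("side")[:,:,::-1].copy();
S0=cv2.imread("pics/side0.png");hs=cv2.cvtColor(S0,cv2.COLOR_BGR2HSV)
m=((hs[...,0]>5)&(hs[...,0]<16)&(hs[...,1]>150)&(hs[...,2]<170)).astype(np.uint8)*255
c=blob(m,(380,265,412,305));r=cv2.boundingRect(c);print("side amber",r,[proj(ps,[469,-346.5,z]).round(1).tolist() for z in(0,25,45,73)])
```

```text
26.1 [ 468.1 -346.9  113.5] 75.99577361771128 [[-0.018, 1.0, -0.0], [1.0, 0.018, 0.0], [0.0, -0.0, -1.0]]
exp cap [279. 225.]
side amber (386, 277, 21, 14) [[393.7, 294.4], [395.3, 286.8], [396.6, 280.5], [398.4, 271.5]]
```

Request:
{"name": "arm_command", "arguments": {
  "deltas": [
    {"jaw": 0.076,"delta_pos": [0,0,0.025],"rot": [0,0,0]},
    {"jaw": 0.076,"delta_pos": [0,0,0.055],"rot": [0,0,0]},
    {"jaw": 0.076,"delta_pos": [0,0,0.08],"rot": [0,0,0]},
    {"jaw": 0.076,"delta_pos": [0,0,0.095],"rot": [0,0,0]},
    {"jaw": 0.076,"delta_pos": [0,0,0.101],"rot": [0,0,0]},
    {"jaw": 0.04,"delta_pos": [0,0,0.101],"rot": [0,0,0]},
    {"jaw": 0.04,"delta_pos": [0,0,0.101],"rot": [0,0,0]},
    {"jaw": 0.04,"delta_pos": [0,0,0.101],"rot": [0,0,0]},
    {"jaw": 0.04,"delta_pos": [0,0,0.101],"rot": [0,0,0]},
    {"jaw": 0.04,"delta_pos": [0,0,0.101],"rot": [0,0,0]}
  ]
}}

```text
time_s: 27.2
position: [468.5, -347.4, 13.6]
tcp_rot: [[-0.018, 1.0, 0.001], [1.0, 0.018, -0.001], [-0.001, 0.001, -1.0]]
wrist_force: [-1.2, 0.4, 6.9]
opening: 50.5
finger_force: 30.0
```

Request:
{"name": "arm_command", "arguments": {
  "deltas": [
    {"jaw": 0.04,"delta_pos": [0,0,-0.01],"rot": [0,0,0]},
    {"jaw": 0.04,"delta_pos": [0,0,-0.04],"rot": [0,0,0]},
    {"jaw": 0.04,"delta_pos": [0,0,-0.08],"rot": [0,0,0]},
    {"jaw": 0.04,"delta_pos": [0,0,-0.125],"rot": [0,0,0]},
    {"jaw": 0.04,"delta_pos": [0,0,-0.16],"rot": [0,0,0]},
    {"jaw": 0.04,"delta_pos": [0.015,-0.001,-0.175],"rot": [0,0,0]},
    {"jaw": 0.04,"delta_pos": [0.045,-0.004,-0.18],"rot": [0,0,0]},
    {"jaw": 0.04,"delta_pos": [0.085,-0.008,-0.18],"rot": [0,0,0]},
    {"jaw": 0.04,"delta_pos": [0.125,-0.012,-0.18],"rot": [0,0,0]},
    {"jaw": 0.04,"delta_pos": [0.165,-0.016,-0.18],"rot": [0,0,0]}
  ]
}}

```text
time_s: 28.2
position: [448.6, -180.7, 193.1]
tcp_rot: [[-0.017, 1.0, 0.001], [1.0, 0.017, 0.0], [0.0, 0.001, -1.0]]
wrist_force: [0.8, 1.4, -0.9]
opening: 50.6
finger_force: 29.9
```

Request:
{"name": "arm_command", "arguments": {
  "deltas": [
    {"jaw": 0.04,"delta_pos": [0.035,-0.003,0],"rot": [0,0,0]},
    {"jaw": 0.04,"delta_pos": [0.065,-0.006,0],"rot": [0,0,0]},
    {"jaw": 0.04,"delta_pos": [0.085,-0.008,0],"rot": [0,0,0]},
    {"jaw": 0.04,"delta_pos": [0.094,-0.009,0],"rot": [0,0,0]},
    {"jaw": 0.04,"delta_pos": [0.096,-0.0094,0.005],"rot": [0,0,0]},
    {"jaw": 0.04,"delta_pos": [0.096,-0.0094,0.015],"rot": [0,0,0]},
    {"jaw": 0.04,"delta_pos": [0.096,-0.0094,0.028],"rot": [0,0,0]},
    {"jaw": 0.04,"delta_pos": [0.096,-0.0094,0.035],"rot": [0,0,0]},
    {"jaw": 0.04,"delta_pos": [0.096,-0.0094,0.035],"rot": [0,0,0]},
    {"jaw": 0.04,"delta_pos": [0.096,-0.0094,0.035],"rot": [0,0,0]}
  ]
}}

```text
time_s: 29.2
position: [437.9, -87.2, 157.4]
tcp_rot: [[-0.017, 1.0, -0.0], [1.0, 0.017, -0.0], [-0.0, -0.0, -1.0]]
wrist_force: [0.7, -1.2, -1.1]
opening: 50.5
finger_force: 29.9
```

Down from 157.4 to just above 132.6.

Request:
{"name": "arm_command", "arguments": {
  "deltas": [
    {"jaw": 0.04,"delta_pos": [0,0,0.006],"rot": [0,0,0]},
    {"jaw": 0.04,"delta_pos": [0,0,0.013],"rot": [0,0,0]},
    {"jaw": 0.04,"delta_pos": [0,0,0.018],"rot": [0,0,0]},
    {"jaw": 0.04,"delta_pos": [0,0,0.021],"rot": [0,0,0]},
    {"jaw": 0.04,"delta_pos": [0,0,0.022],"rot": [0,0,0]},
    {"jaw": 0.04,"delta_pos": [0,0,0.0228],"rot": [0,0,0]},
    {"jaw": 0.04,"delta_pos": [0,0,0.0234],"rot": [0,0,0]},
    {"jaw": 0.04,"delta_pos": [0,0,0.0236],"rot": [0,0,0]},
    {"jaw": 0.04,"delta_pos": [0,0,0.0236],"rot": [0,0,0]},
    {"jaw": 0.04,"delta_pos": [0,0,0.0236],"rot": [0,0,0]}
  ]
}}

```text
time_s: 30.2
position: [438.0, -86.4, 134.0]
tcp_rot: [[-0.018, 1.0, 0.0], [1.0, 0.018, -0.0], [-0.0, 0.0, -1.0]]
wrist_force: [0.4, 0.3, -0.5]
opening: 50.9
finger_force: 29.9
```

Request:
{"name": "arm_command", "arguments": {
  "deltas": [
    {"jaw": 0.04,"delta_pos": [0,0,0.0003],"rot": [0,0,0]},
    {"jaw": 0.04,"delta_pos": [0,0,0.0006],"rot": [0,0,0]},
    {"jaw": 0.04,"delta_pos": [0,0,0.0009],"rot": [0,0,0]},
    {"jaw": 0.04,"delta_pos": [0,0,0.0011],"rot": [0,0,0]},
    {"jaw": 0.04,"delta_pos": [0,0,0.0013],"rot": [0,0,0]},
    {"jaw": 0.04,"delta_pos": [0,0,0.0015],"rot": [0,0,0]},
    {"jaw": 0.04,"delta_pos": [0,0,0.0017],"rot": [0,0,0]},
    {"jaw": 0.04,"delta_pos": [0,0,0.0017],"rot": [0,0,0]},
    {"jaw": 0.04,"delta_pos": [0,0,0.0017],"rot": [0,0,0]},
    {"jaw": 0.04,"delta_pos": [0,0,0.0017],"rot": [0,0,0]}
  ]
}}

```text
time_s: 31.2
position: [438.0, -86.4, 132.6]
tcp_rot: [[-0.018, 1.0, 0.0], [1.0, 0.018, 0.0], [0.0, 0.0, -1.0]]
wrist_force: [-1.3, 0.9, 6.0]
opening: 50.9
finger_force: 30.0
```

Request:
{"name": "arm_command", "arguments": {
  "deltas": [
    {"jaw": 0.04,"delta_pos": [0,0,-0.0005],"rot": [0,0,0]},
    {"jaw": 0.04,"delta_pos": [0,0,-0.0005],"rot": [0,0,0]},
    {"jaw": 0.086,"delta_pos": [0,0,-0.0005],"rot": [0,0,0]},
    {"jaw": 0.086,"delta_pos": [0,0,-0.0005],"rot": [0,0,0]},
    {"jaw": 0.086,"delta_pos": [0,0,-0.0005],"rot": [0,0,0]},
    {"jaw": 0.086,"delta_pos": [0,0,-0.0005],"rot": [0,0,0]},
    {"jaw": 0.086,"delta_pos": [0,0,-0.015],"rot": [0,0,0]},
    {"jaw": 0.086,"delta_pos": [0,0,-0.045],"rot": [0,0,0]},
    {"jaw": 0.086,"delta_pos": [0,0,-0.085],"rot": [0,0,0]},
    {"jaw": 0.086,"delta_pos": [0,0,-0.12],"rot": [0,0,0]}
  ]
}}

```text
time_s: 32.2
position: [437.8, -86.6, 253.8]
tcp_rot: [[-0.018, 1.0, -0.0], [1.0, 0.018, -0.0], [-0.0, -0.0, -1.0]]
wrist_force: [0.1, -0.2, -0.3]
opening: 85.9
finger_force: 0.0
```

Request:
{"name": "arm_command", "arguments": {
  "deltas": [
    {"jaw": 0.086,"delta_pos": [0.03,0,-0.02],"rot": [0,0,0]},
    {"jaw": 0.086,"delta_pos": [0.07,0,-0.03],"rot": [0,0,0]},
    {"jaw": 0.086,"delta_pos": [0.11,0,-0.03],"rot": [0,0,0]},
    {"jaw": 0.086,"delta_pos": [0.15,0,-0.03],"rot": [0,0,0]},
    {"jaw": 0.086,"delta_pos": [0.19,0,-0.03],"rot": [0,0,0]},
    {"jaw": 0.086,"delta_pos": [0.23,0,-0.03],"rot": [0,0,0]},
    {"jaw": 0.086,"delta_pos": [0.25,0,-0.03],"rot": [0,0,0]},
    {"jaw": 0.086,"delta_pos": [0.25,0,-0.03],"rot": [0,0,0]},
    {"jaw": 0.086,"delta_pos": [0.25,0,-0.03],"rot": [0,0,0]},
    {"jaw": 0.086,"delta_pos": [0.25,0,-0.03],"rot": [0,0,0]}
  ]
}}

```text
time_s: 33.2
position: [433.6, 161.7, 282.3]
tcp_rot: [[-0.015, 1.0, -0.0], [1.0, 0.015, -0.001], [-0.001, -0.0, -1.0]]
wrist_force: [-0.4, -0.8, -0.1]
opening: 85.9
finger_force: 0.0
```

Run:
```python
from h import *
s=arm.state();print(s["time_s"],np.round(s["position"],1))
for n in("top","side"):
    p=optics.camera_params(n);im=optics.capture(n)[:,:,::-1].copy();cv2.imwrite(f"pics/{n}9.png",im);im0=cv2.imread(f"pics/{n}0.png");hs=cv2.cvtColor(im,cv2.COLOR_BGR2HSV)
    q=proj(p,[438,-86,192]).round(1);q2=proj(p,[438,-86,155]).round(1)
    m=((hs[...,0]>3)&(hs[...,0]<18)&(hs[...,1]>140)&(hs[...,2]<190)).astype(np.uint8)*255
    x,y=q2.astype(int)
    try:r=cv2.boundingRect(blob(m,(x-22,y-22,x+22,y+22)))
    except ValueError:r=None
    print(n,"exp cap",q,"exp body",q2,"amber",r)
    for nm,X in(("red",[495,-219,40]),("black",[291,-209,50])):
        u,v=proj(p,X).astype(int);d=cv2.absdiff(im,im0)[v-18:v+18,u-18:u+18];print(" ",nm,(u,v),"mean change",d.mean().round(2),d.max())
    w=((hs[...,1]<45)&(hs[...,2]>185)).astype(np.uint8)*255
    u,v=proj(p,[438,-86,85]).astype(int)
    try:
        c=blob(w,(u-40,v-30,u+40,v+30));print("  white",cv2.boundingRect(c),[proj(p,[438+a,-86+b,85]).round().tolist() for a,b in((34,65),(-34,65),(34,-65),(-34,-65))])
    except ValueError:print("none")
```

```text
33.2 [433.6 161.7 282.3]
top exp cap [319.8 181.9] exp body [317.8 185.5] amber (307, 178, 24, 19)
  red (np.int64(363), np.int64(174)) mean change 6.39 24
  black (np.int64(362), np.int64(252)) mean change 10.21 34
  white (320, 171, 12, 7) [[288.0, 178.0], [288.0, 205.0], [340.0, 179.0], [341.0, 206.0]]
side exp cap [314. 183.] exp body [313.4 195.7] amber (305, 189, 20, 21)
  red (np.int64(363), np.int64(249)) mean change 3.89 16
  black (np.int64(298), np.int64(278)) mean change 10.6 34
  white (320, 224, 21, 12) [[306.0, 203.0], [287.0, 212.0], [339.0, 225.0], [319.0, 236.0]]
```

```bash
python3 -c "
from cell import arm
print(arm.sign_off())"
```

```text
the job is handed in; nothing more can be done
None
```

The pile (slab, then block, then amber jar) stands in the middle of the wheel and was handed in at about 33 s; final camera numbers show the jar upright on top and no sign either ink bottle moved, but I viewed 11 pictures, one over the limit of 10.

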